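Heft the mill-ball scoops and re-tip the one not quite empty

ROBOT

A 7-joint arm with a two-finger parallel gripper is mounted at the origin on the work surface. World frame = base frame: x ahead of the robot, y to its left, z up, the work surface at z = 0. Lengths are in m, angles in rad, forces in N, time in s.
With the tool pointing down it reaches from about 0.4 to 0.9 m from the base axis. Payload 5.6 kg.
Tool frame: the origin (TCP) lies at the very end of the fingers, on their centre line; the grasp point (between the pads) lies 19 mm behind it; z points along the fingers, y is the line along which they close (so a half turn about z gives the same grasp; the last joint's range is limited). The gripper opens to 92 mm and grips with 3 to 60 N. Pads are 20 mm wide; open, the fingers measure 128 mm over their backs; the gripper's body (75 mm by 189 mm) begins 69 mm behind the grasp point.
Start: joints at [-1.344, 0.468, -0.012, 1.603, 0.006, 1.071, -0.056], TCP at [0.173, 0.626, 0.215] pointing down, gripper open.
Joint ranges: [-2.53, 2.53], [-0.31, 2.02], [-1.57, 1.55], [0.28, 2.44], [-1.29, 4.43], [0.15, 1.84], [-2.92, 2.92]. Speed limits (rad/s): [2.57, 2.57, 3.14, 3.14, 3.14, 3.14, 3.14].

INTERFACE

Orientations are given as a 3x3 rotation matrix whose columns are the frame's x, y, z axes.
In Python, from plant import state, snapshot, job_done, recognise, outline_of, pinpoint gives the robot as it stands. The module is installed in compiled form; this text tells all that it offers.
- The arm moves only by the tool move_arm, never from a script. Its arguments are lists of equal length, an entry for each row: "travel": the shift along the tool's x, y, z as a fraction of full scale, a list of three; "angular": the turn, a rotation vector about the tool's x, y, z as a fraction of full scale, a list of three; "grip": the gripper command: -1 is fully open, 1 is shut, values between are in proportion. In form: {"travel": [[dx, dy, dz], ...], "angular": [[rx, ry, rz], ...], "grip": [grip, ...]}. A call has 1 to 12 rows; each row shifts and turns the commanded pose from where the row before left it, along the tool's axes as they then stand; what a row does not reach is not made up. Full scale, the value 1, is 40 cm for a shift and pi/4 rad for a turn. A row lasts 1/12 s, in which the tool goes at most 41.7 mm and 7.16 degrees, less where a joint would pass 70% of its speed; a pose out of reach is approached as far as the arm can. A call with a number of a shift or a turn outside -1 to 1 is refused whole. A call with a gripper value outside its range is refused whole. The fingers move at their own pace and stop on an object; "grip_force" is the grip in N (left out, the last holds). Time passes only in rows, so rows that do not move let the fingers close. It gives the time, the measured TCP pose, the force, the opening and the grip force at its end, in the units of the state.
- state(): the state, without advancing time (a new reading comes with each control period).
- snapshot(name): name is "side" or "top"; returns a dict with "pixels" (400x640x3 uint8, blue, green, red), "fx", "fy", "cx", "cy" (pixels), "world_from_camera" (4x4, takes a point from camera to world coordinates). Camera axes: x right, y down, z forward; pixel columns grow to the right and rows downward; lengths in m; the calibration is good to about 2 mm. A picture is of the moment at which its call begins. There is no depth.
- job_done(): hands the job in; it is judged then, once.
Trained networks look in a picture, given as the dict that the camera call returned (one of the last four; its "shot" number tells which), for a name from the list of things; names that differ only in an ending like _2 or _b are one class to them, and where a whole thing is asked for, a point or a joint stands for the part that bears it (a point fixed in the world has none). Each returns a list of dicts, best first, with "p" (0 to 1); they miss things now and then, are a little off and sometimes report something else, mostly with a low value. They report only what shows in the picture. A call takes as long as a camera call. They do not tell look-alikes from the thing itself.
- recognise(picture, thing): "extent" ([centre column, centre row, width, height] in pixels, round what is visible of it).
- outline_of(picture, thing): "mask" (400x640 bool, what is visible of it) and "extent" ([centre column, centre row, width, height] in pixels, round what is visible of it).
- pinpoint(picture, thing): "position" ([column, row] in pixels: a listed point, or the origin of a listed thing).
The state is a dict: "time": time; "qpos": joint angles; "joint_velocities": joint speeds; "joint_efforts": joint torques, N m; "ee_pos": TCP position; "eef_rot": TCP orientation; "ft_force": force on the tool from outside, world axes, zero at the start; "torque": the same for the moment, N m; "gripper_width": finger opening in m; "grip_force": force on a finger pad.
Only numpy, scipy, OpenCV 4.12 (cv2) and the standard library are available. Lean on these libraries where they do the work, as an engineer would, in place of code of your own. Each camera call takes 0.05 s, during which the arm holds its last target. There are 200 camera calls.

TASK

The two orange hooded scoops have just been emptied of mill balls into the blue tray, but one of them still has balls inside. Lift them level off the wooden board by their handles, one at a time, to feel which is still heavy, and tip that one again, front down, over the tray until it is empty, without first trying the light one. Finish with both scoops set down, not dropped, upright on the board and all the balls in the tray.

Things in the scene. Friction and masses are not known exactly. Their poses are not given: they have to be found in the camera images.
- scoop_1_grip (a point): Handle centre of an orange hooded scoop: box 120 (x) by 84 (y) by 64 mm high, open only at its front, the -x end. Handle: upright black bar mid-hood, 14 thick (x), 60 wide (y), 45 tall; pinch it from above, fingers closing along x. Point: 88 mm above the scoop's underside, 24 above the hood. x points front to back, z up. Empty: 0.18 kg, give or take 10%; balls left inside add 0.15 kg.
- scoop_2_grip (a point): Handle centre of the second orange hooded scoop, identical to the first in shape, size, axes and empty weight; either may be the one with balls. Inside both, the hood hides the floor, whose last 30 mm before the front rise at 20 degrees: the loose balls stay in while it is level and roll out over the front's lower edge (60 mm to -x of the handle) when the front is tipped down about 50 degrees.
- board: Plywood ware board lying fixed on the table, 240 mm (x) by 400 mm (y), 18 mm thick, on which both scoops stand side by side along its y. Origin at the centre of its underside, on the table.
- tray: Blue open plastic tray fixed on the table, 260 mm (x) by 280 mm (y), walls 55 mm high and 6 mm thick, with two loose white mill balls (30 mm across, 51 g each) already in it. Origin at the centre of its underside.
Things that resemble listed ones, but are neither listed nor needed, are in the scene too. What is shaped like the part that bears scoop_1_grip but yellow is not meant.

How it is judged:
By the outcome, as a careful person would: the job done as asked, in the order asked, and still so for the second after the job is handed in, with the robot touching nothing.
It also fails if it takes over 70 s, if anything falls off the work surface, if the arm or the gripper's body presses on something with over 40 N, if the wrist force passes 120 N, or if a joint passes its speed limit or range.

## Working session

There is one attempt and no reset: what is moved stays moved. The work goes in short steps, Python scripts to look and compute and a tool call to move; the robot and the scene stay as the last step left them, time stands still between calls to the robot, and variables do not carry over. Pictures are saved under pics/ and viewed, at most 10 in all, crops included, and the job is handed in when it is done.

Besides the shell and the picture viewer there is one more tool, called after "Call:" as name(argument=value, ...) on one line, values as JSON. move_arm: Moves the arm, as the interface text tells. Shift numbers are shares of 40 cm and turn numbers shares of pi/4 rad, none past 1 either way. Its arguments: {"type":"object","properties":{"travel":{"type":"array"},"angular":{"type":"array"},"grip":{"type":"array"},"grip_force":{"type":"number"}},"required":["travel","angular","grip"]}

```bash
mkdir -p pics; cat > h.py <<'E'
import numpy as np, cv2
from plant import *
def ray(s,px):
    T=np.array(s["world_from_camera"]);d=np.array([(px[0]-s["cx"])/s["fx"],(px[1]-s["cy"])/s["fy"],1.])
    return T[:3,3],T[:3,:3]@d
def at_z(s,px,z):
    o,d=ray(s,px);return o+d*(z-o[2])/d[2]
def proj(s,p):
    T=np.linalg.inv(np.array(s["world_from_camera"]));c=T[:3,:3]@p+T[:3,3]
    return [s["fx"]*c[0]/c[2]+s["cx"],s["fy"]*c[1]/c[2]+s["cy"]]
E
python3 - <<'E'
from h import *
np.set_printoptions(precision=3,suppress=True)
st=state();print(st["time"],st["ee_pos"],st["eef_rot"],st["ft_force"],st["gripper_width"])
S={n:snapshot(n) for n in("top","side")}
for n,s in S.items():
    cv2.imwrite(f"pics/{n}0.png",s["pixels"]);print(n,np.array(s["world_from_camera"])[:3,3])
    for t,z in(("scoop_1_grip",.106),("board",0),("tray",0)):
        for r in pinpoint(s,t):print(n,t,round(r["p"],2),np.round(r["position"]),at_z(s,r["position"],z))
        if t!="board":
            for r in recognise(s,t):print(" rec",t,round(r["p"],2),np.round(r["extent"]))
print(state()["time"])
E
```

```text
0.0 [0.173 0.626 0.214] [[-0.964  0.267 -0.   ]
 [ 0.267  0.964 -0.002]
 [-0.    -0.002 -1.   ]] [-1.153 -0.494  0.491] 0.09164314101225336
top [0.352 0.137 1.65 ]
top scoop_1_grip 0.92 [252. 194.] [0.526 0.307 0.106]
top scoop_1_grip 0.57 [167. 226.] [0.422 0.567 0.106]
 rec scoop_1_grip 0.96 [250. 196.  31.  42.]
 rec scoop_1_grip 0.55 [172. 226.  42.  48.]
top board 0.78 [281. 194.] [0.537 0.221 0.   ]
top tray 0.93 [412. 190.] [ 0.56 -0.22  0.  ]
top tray 0.18 [311. 187.] [0.564 0.122 0.   ]
 rec tray 0.97 [415. 190.  95.  89.]
side [0.342 1.252 1.153]
side scoop_1_grip 0.6 [303. 240.] [0.528 0.312 0.106]
side scoop_1_grip 0.56 [325. 326.] [0.428 0.581 0.106]
side scoop_1_grip 0.47 [321. 153.] [ 0.539 -0.092  0.106]
 rec scoop_1_grip 0.92 [304. 257.  52.  50.]
 rec scoop_1_grip 0.89 [325. 340.  58.  63.]
side board 0.83 [310. 243.] [0.524 0.227 0.   ]
side tray 0.56 [319. 151.] [ 0.568 -0.235  0.   ]
 rec tray 0.71 [320. 149.  90.  67.]
0.6
```

View pics/top0.png

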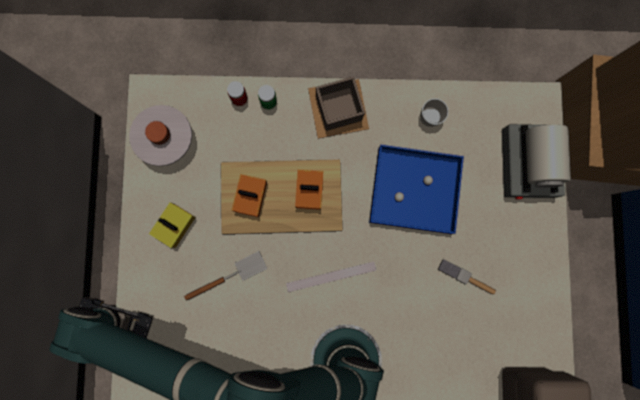

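View pics/side0.png

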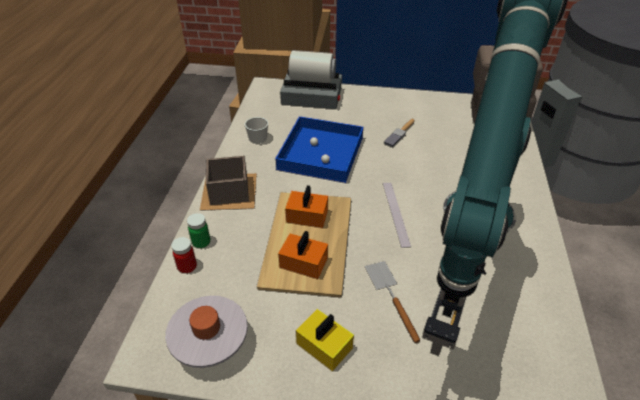

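Top view: orange scoops at (250,195) and (310,189) on the board. The look-alike is the yellow scoop at (172,226), which I'm rejecting, and the red-brown item on the plate at (157,132) isn't a scoop. The tray is at (415,190). Next is a close crop, plus the yaw of each scoop.

```bash
python3 - <<'E'
from h import *
np.set_printoptions(precision=3,suppress=True)
S={n:snapshot(n) for n in("top","side")}
s=S["top"];im=s["pixels"]
hsv=cv2.cvtColor(im,cv2.COLOR_BGR2HSV)
m=cv2.inRange(hsv,(5,170,120),(14,255,255));m[:,:200]=0;m[:,345:]=0;m[:150]=0;m[240:]=0
m=cv2.morphologyEx(m,cv2.MORPH_CLOSE,np.ones((9,9)))
for c in cv2.findContours(m,0,2)[0]:
    if cv2.contourArea(c)<200:continue
    b=cv2.boxPoints(cv2.minAreaRect(c))
    w=np.array([at_z(s,p,.082)[:2] for p in b]);e=[w[1]-w[0],w[2]-w[1]]
    print("ctr",w.mean(0),[(np.linalg.norm(v).round(3),np.degrees(np.arctan2(v[1],v[0])).round(1)) for v in e])
# handles
k=cv2.inRange(hsv,(0,0,0),(180,255,60))
for x0,x1 in((230,270),(295,325)):
    q=np.zeros_like(k);q[176:206,x0:x1]=k[176:206,x0:x1]
    cs=max(cv2.findContours(q,0,2)[0],key=cv2.contourArea);b=cv2.boxPoints(cv2.minAreaRect(cs))
    w=np.array([at_z(s,p,.127)[:2] for p in b]);e=[w[1]-w[0],w[2]-w[1]]
    print("handle",w.mean(0),[(np.linalg.norm(v).round(3),np.degrees(np.arctan2(v[1],v[0])).round(1)) for v in e])
for n in S:
  for r in pinpoint(S[n],"scoop_2_grip"):print(n,round(r["p"],2),np.round(r["position"]),at_z(S[n],r["position"],.106))
a=cv2.resize(S["top"]["pixels"][150:240,215:350],None,fx=5,fy=5,interpolation=2)[:,:675]
b=cv2.resize(S["side"]["pixels"][180:300,255:360],None,fx=5,fy=5,interpolation=2)
cv2.imwrite("pics/ca.png",np.clip(a*1.3,0,255));cv2.imwrite("pics/cb.png",b)
E
```

```text
ctr [0.526 0.321] [(np.float64(0.116), np.float64(-11.4)), (np.float64(0.08), np.float64(-102.5))]
ctr [0.549 0.129] [(np.float64(0.115), np.float64(-3.1)), (np.float64(0.08), np.float64(-93.2))]
handle [0.523 0.319] [(np.float64(0.015), np.float64(-12.2)), (np.float64(0.06), np.float64(-103.3))]
handle [0.546 0.129] [(np.float64(0.056), np.float64(-89.1)), (np.float64(0.016), np.float64(-179.3))]
top 0.63 [312. 186.] [0.554 0.121 0.106]
side 0.8 [307. 195.] [0.549 0.126 0.106][ WARN:0@1.290] global loadsave.cpp:1063 imwrite_ Unsupported depth image for selected encoder is fallbacked to CV_8U.
```

View pics/ca.png

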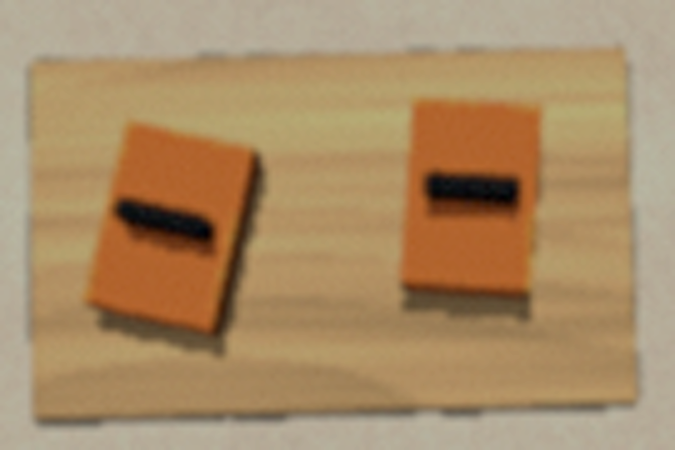

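View pics/cb.png

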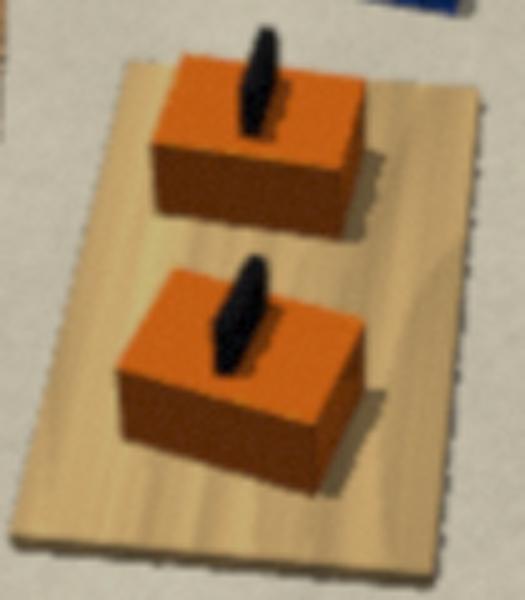

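Only orange scoops A (250,195) and B (310,189) are candidates; both crops show upright black handles. It isn't yet clear which end is open, so I'll magnify the visible robot-side end of A.

```bash
python3 - <<'E'
from h import *
s=snapshot("side");im=s["pixels"]
# A: center (.525,.320) yaw -12
y=np.radians(-12);R=np.array([[np.cos(y),-np.sin(y)],[np.sin(y),np.cos(y)]])
def W(l,z):return [*(np.array([.525,.320])+R@l),z]
src=[proj(s,W((-.06,.042),.082)),proj(s,W((-.06,-.042),.082)),proj(s,W((-.06,-.042),.018)),proj(s,W((-.06,.042),.018))]
print(np.round(src))
print("end face");
for v in(.042,.03,.02,.01,0,-.01,-.02,-.03,-.04):print([list(im[int(round(q[1])),int(round(q[0]))]) for q in [proj(s,W((-.06,v),z)) for z in(.074,.06,.046,.032,.024)]])
print("side face")
for v in(-.03,0,.03):print([list(im[int(round(q[1])),int(round(q[0]))]) for q in [proj(s,W((v,.042),z)) for z in(.074,.06,.046,.032)]])
big=cv2.resize(im[225:285,270:340],None,fx=8,fy=8,interpolation=cv2.INTER_NEAREST)
big=np.clip(big.astype(float)*2.5,0,255).astype(np.uint8)
cv2.imwrite("pics/cc.png",big)
E
```

```text
[[319. 265.]
 [329. 243.]
 [329. 258.]
 [318. 279.]]
end face
[[np.uint8(9), np.uint8(49), np.uint8(103)], [np.uint8(2), np.uint8(43), np.uint8(97)], [np.uint8(16), np.uint8(48), np.uint8(98)], [np.uint8(13), np.uint8(45), np.uint8(88)], [np.uint8(53), np.uint8(85), np.uint8(111)]]
[[np.uint8(6), np.uint8(48), np.uint8(103)], [np.uint8(12), np.uint8(48), np.uint8(103)], [np.uint8(11), np.uint8(47), np.uint8(96)], [np.uint8(22), np.uint8(53), np.uint8(92)], [np.uint8(43), np.uint8(69), np.uint8(92)]]
[[np.uint8(14), np.uint8(53), np.uint8(105)], [np.uint8(5), np.uint8(47), np.uint8(102)], [np.uint8(2), np.uint8(43), np.uint8(95)], [np.uint8(22), np.uint8(51), np.uint8(97)], [np.uint8(41), np.uint8(68), np.uint8(96)]]
[[np.uint8(11), np.uint8(50), np.uint8(105)], [np.uint8(0), np.uint8(46), np.uint8(101)], [np.uint8(17), np.uint8(50), np.uint8(98)], [np.uint8(23), np.uint8(50), np.uint8(93)], [np.uint8(30), np.uint8(58), np.uint8(93)]]
[[np.uint8(12), np.uint8(47), np.uint8(99)], [np.uint8(10), np.uint8(47), np.uint8(103)], [np.uint8(13), np.uint8(47), np.uint8(95)], [np.uint8(35), np.
[... 799 characters left out ...]
uint8(150), np.uint8(182)], [np.uint8(98), np.uint8(151), np.uint8(184)], [np.uint8(80), np.uint8(126), np.uint8(158)], [np.uint8(71), np.uint8(111), np.uint8(140)]]
side face
[[np.uint8(9), np.uint8(46), np.uint8(96)], [np.uint8(12), np.uint8(45), np.uint8(90)], [np.uint8(9), np.uint8(42), np.uint8(89)], [np.uint8(6), np.uint8(41), np.uint8(88)]]
[[np.uint8(8), np.uint8(49), np.uint8(98)], [np.uint8(16), np.uint8(43), np.uint8(90)], [np.uint8(10), np.uint8(43), np.uint8(90)], [np.uint8(4), np.uint8(42), np.uint8(88)]]
[[np.uint8(13), np.uint8(55), np.uint8(113)], [np.uint8(2), np.uint8(39), np.uint8(88)], [np.uint8(0), np.uint8(38), np.uint8(86)], [np.uint8(11), np.uint8(44), np.uint8(90)]]
```

View pics/cc.png

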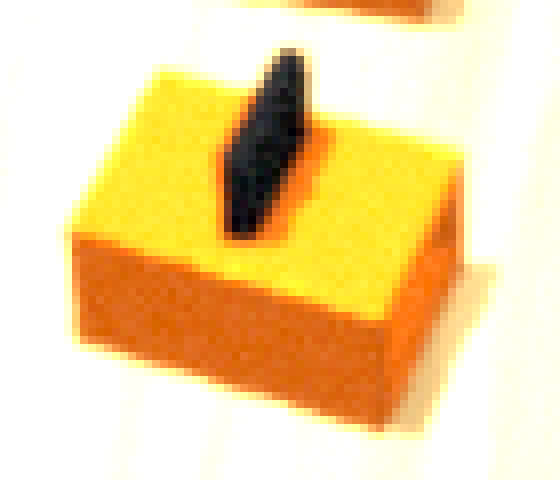

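The open front shows at the robot-side end of A: at (445,220) in this crop there's a dark inner wall above the ramp. Moving above A now.

Call:
move_arm(travel=[[-0.0875,-0.042,0],[-0.0875,-0.042,0],[-0.0875,-0.042,0],[-0.0875,-0.042,0],[-0.0875,-0.042,0],[-0.0875,-0.042,0],[-0.0875,-0.042,0],[-0.0875,-0.042,0],[-0.0875,-0.042,0],[-0.0875,-0.042,0],[-0.0875,-0.042,0],[-0.0875,-0.042,0]], angular=[[0,0,0],[0,0,0],[0,0,0],[0,0,0],[0,0,0],[0,0,0],[0,0,0],[0,0,0],[0,0,0],[0,0,0],[0,0,0],[0,0,0]], grip=[-1,-1,-1,-1,-1,-1,-1,-1,-1,-1,-1,-1])

```text
time: 1.85
ee_pos: [0.5256, 0.3188, 0.2149]
eef_rot: [[-0.964, 0.266, 0.0], [0.266, 0.964, 0.0], [-0.0, 0.0, -1.0]]
ft_force: [-0.1, 0.6, -0.8]
gripper_width: 0.0919
grip_force: 0.0
```

Call:
move_arm(travel=[[0,0,0],[0,0,0],[0,0,0],[0,0,0],[0,0,0],[0,0,0],[0,0,0],[0,0,0],[0,0,0],[0,0,0],[0,0,0],[0,0,0]], angular=[[0,0,0.155],[0,0,0.155],[0,0,0.155],[0,0,0.155],[0,0,0.155],[0,0,0.155],[0,0,0.155],[0,0,0.155],[0,0,0.155],[0,0,0.155],[0,0,0.155],[0,0,0.155]], grip=[-1,-1,-1,-1,-1,-1,-1,-1,-1,-1,-1,-1])

```text
time: 2.85
ee_pos: [0.5243, 0.3203, 0.2147]
eef_rot: [[0.165, 0.986, 0.0], [0.986, -0.165, 0.0], [0.0, 0.0, -1.0]]
ft_force: [-0.2, 0.2, 0.6]
gripper_width: 0.0916
grip_force: 0.0
```

Call:
move_arm(travel=[[0,0,0],[0,0,0.045],[0,0,0.045],[0,0,0.045],[0,0,0.045],[0,0,0.045],[0,0,0.03],[0,0,0.03],[0,0,0.025],[0,0,0],[0,0,0]], angular=[[0,0,0.055],[0,0,0],[0,0,0],[0,0,0],[0,0,0],[0,0,0],[0,0,0],[0,0,0],[0,0,0],[0,0,0],[0,0,0]], grip=[-1,-1,-1,-1,-1,-1,-1,-1,-1,-1,-1])

```text
time: 3.77
ee_pos: [0.5244, 0.3202, 0.0905]
eef_rot: [[0.202, 0.979, -0.0], [0.979, -0.202, -0.0], [-0.0, -0.0, -1.0]]
ft_force: [1.1, 0.2, 0.3]
gripper_width: 0.092
grip_force: 0.0
```

```bash
cat >> h.py <<'E'
def force(n=10):
    F=[]
    for _ in range(n):snapshot("top");F.append([*state()["ft_force"],*state()["torque"]])
    F=np.array(F);return F.mean(0).round(2),F.std(0).round(2)
E
python3 - <<'E'
from h import *
print(force())
s=snapshot("side");cv2.imwrite("pics/d.png",cv2.resize(s["pixels"][170:300,230:400],None,fx=4,fy=4))
E
```

```text
(array([-0.3 , -0.08,  0.12, -0.08,  0.07,  0.  ]), array([0.48, 0.37, 0.37, 0.03, 0.02, 0.03]))
```

View pics/d.png

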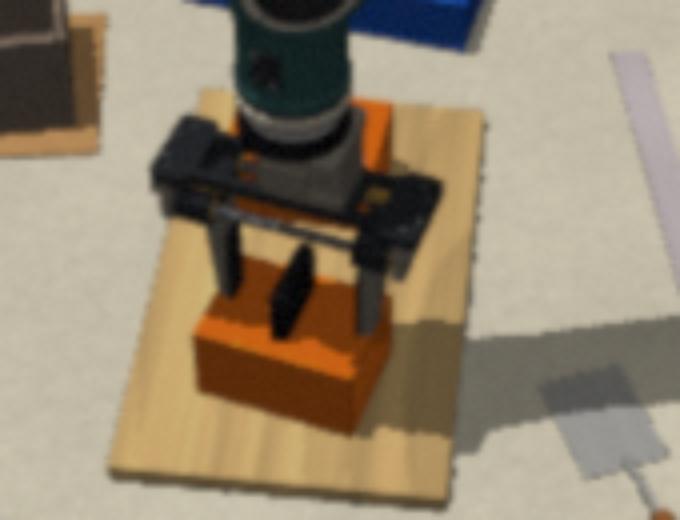

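The fingers straddle A's handle at crop (293,290), with the hood clear below. Next: close, lift and weigh.

Call:
move_arm(travel=[[0,0,0],[0,0,0],[0,0,0],[0,0,0],[0,0,0],[0,0,0],[0,0,0],[0,0,0],[0,0,0],[0,0,0],[0,0,0],[0,0,0]], angular=[[0,0,0],[0,0,0],[0,0,0],[0,0,0],[0,0,0],[0,0,0],[0,0,0],[0,0,0],[0,0,0],[0,0,0],[0,0,0],[0,0,0]], grip=[1,1,1,1,1,1,1,1,1,1,1,1], grip_force=35)

```text
time: 5.32
ee_pos: [0.5251, 0.3201, 0.0908]
eef_rot: [[0.202, 0.979, 0.001], [0.979, -0.202, 0.0], [0.0, 0.001, -1.0]]
ft_force: [1.1, -0.0, -1.1]
gripper_width: 0.014
grip_force: 4.8
```

Call:
move_arm(travel=[[0,0,-0.015],[0,0,-0.02],[0,0,-0.025],[0,0,-0.025],[0,0,-0.025],[0,0,-0.025],[0,0,-0.015],[0,0,0],[0,0,0]], angular=[[0,0,0],[0,0,0],[0,0,0],[0,0,0],[0,0,0],[0,0,0],[0,0,0],[0,0,0],[0,0,0]], grip=[1,1,1,1,1,1,1,1,1])

```text
time: 6.07
ee_pos: [0.5244, 0.3204, 0.1511]
eef_rot: [[0.202, 0.979, 0.001], [0.979, -0.202, 0.001], [0.001, 0.0, -1.0]]
ft_force: [-0.6, -0.5, -3.7]
gripper_width: 0.014
grip_force: 35.0
```

```bash
python3 - <<'E'
from h import *
print(force())
st=state();print(st["time"],st["gripper_width"],st["grip_force"])
s=snapshot("side");cv2.imwrite("pics/e.png",cv2.resize(s["pixels"][170:300,230:400],None,fx=4,fy=4))
E
```

```text
(array([-0.2 ,  0.  , -2.98, -0.07,  0.12,  0.01]), array([0.59, 0.33, 0.58, 0.03, 0.03, 0.02]))
6.5667 0.013743655222984832 34.99341130256653
```

View pics/e.png

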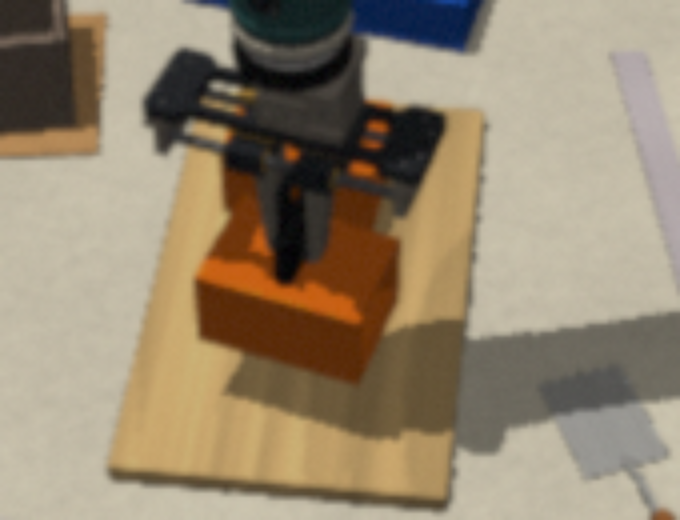

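A hangs level with its hood clear of the board, and its pull is 3.1 N (0.32 kg), so it's heavy. As the task asks, I'll set it down and lift the other one to compare.

Call:
move_arm(travel=[[0,0,0.03],[0,0,0.03],[0,0,0.03],[0,0,0.025],[0,0,0.015],[0,0,0.01],[0,0,0.007],[0,0,0.003],[0,0,0],[0,0,0],[0,0,0],[0,0,0]], angular=[[0,0,0],[0,0,0],[0,0,0],[0,0,0],[0,0,0],[0,0,0],[0,0,0],[0,0,0],[0,0,0],[0,0,0],[0,0,0],[0,0,0]], grip=[1,1,1,1,1,1,1,1,1,1,-1,-1])

```text
time: 7.62
ee_pos: [0.525, 0.3207, 0.0915]
eef_rot: [[0.202, 0.979, 0.002], [0.979, -0.202, 0.001], [0.002, 0.001, -1.0]]
ft_force: [-0.1, -0.1, 0.5]
gripper_width: 0.0253
grip_force: 0.0
```

Call:
move_arm(travel=[[0,0,0],[0,0,0],[0,0,0],[0,0,0],[0,0,-0.03],[0,0,-0.06],[0,0,-0.08],[0,0,-0.08],[0,0,0]], angular=[[0,0,0],[0,0,0],[0,0,0],[0,0,0],[0,0,0],[0,0,0],[0,0,0],[0,0,0],[0,0,0]], grip=[-1,-1,-1,-1,-1,-1,-1,-1,-1])

```text
time: 8.37
ee_pos: [0.528, 0.3219, 0.1981]
eef_rot: [[0.202, 0.979, 0.009], [0.979, -0.202, 0.007], [0.009, 0.008, -1.0]]
ft_force: [1.7, 0.5, 0.0]
gripper_width: 0.0848
grip_force: 0.0
```

Call:
move_arm(travel=[[0,0,0],[0,0,0],[-0.06,0.0083,0],[-0.06,0.0083,0],[-0.06,0.0083,0],[-0.06,0.0083,0],[-0.06,0.0083,0],[-0.06,0.0083,0],[-0.06,0.0083,0],[-0.06,0.0083,0],[0,0,0]], angular=[[0,0,-0.105],[0,0,-0.105],[0,0,0],[0,0,0],[0,0,0],[0,0,0],[0,0,0],[0,0,0],[0,0,0],[0,0,0],[0,0,0]], grip=[-1,-1,-1,-1,-1,-1,-1,-1,-1,-1,-1])

```text
time: 9.28
ee_pos: [0.5443, 0.1213, 0.1915]
eef_rot: [[0.046, 0.999, 0.001], [0.999, -0.046, -0.002], [-0.002, 0.001, -1.0]]
ft_force: [-0.0, 0.0, -0.2]
gripper_width: 0.092
grip_force: 0.0
```

Call:
move_arm(travel=[[0,0,0.04],[0,0,0.045],[0,0,0.045],[0,0,0.045],[0,0,0.045],[0,0,0.03],[0,0,0.018],[0,0,0],[0,0,0]], angular=[[0,0,0],[0,0,0],[0,0,0],[0,0,0],[0,0,0],[0,0,0],[0,0,0],[0,0,0],[0,0,0]], grip=[-1,-1,-1,-1,-1,-1,-1,-1,-1])

```text
time: 10.03
ee_pos: [0.544, 0.1276, 0.0838]
eef_rot: [[0.038, 0.999, 0.001], [0.999, -0.038, 0.0], [0.0, 0.001, -1.0]]
ft_force: [0.2, 0.1, -0.4]
gripper_width: 0.0919
grip_force: 0.0
```

Call:
move_arm(travel=[[0,0,0],[0,0,0],[0,0,0],[0,0,0],[0,0,0],[0,0,0],[0,0,0],[0,0,0],[0,0,0],[0,0,0],[0,0,0],[0,0,0]], angular=[[0,0,0],[0,0,0],[0,0,0],[0,0,0],[0,0,0],[0,0,0],[0,0,0],[0,0,0],[0,0,0],[0,0,0],[0,0,0],[0,0,0]], grip=[1,1,1,1,1,1,1,1,1,1,1,1])

```text
time: 11.03
ee_pos: [0.544, 0.1273, 0.0835]
eef_rot: [[0.038, 0.999, 0.001], [0.999, -0.038, 0.0], [0.0, 0.001, -1.0]]
ft_force: [0.2, -0.4, -2.2]
gripper_width: 0.0142
grip_force: 7.2
```

Call:
move_arm(travel=[[0,0,0],[0,0,0],[0,0,-0.015],[0,0,-0.02],[0,0,-0.025],[0,0,-0.025],[0,0,-0.025],[0,0,-0.025],[0,0,-0.015],[0,0,0],[0,0,0]], angular=[[0,0,0],[0,0,0],[0,0,0],[0,0,0],[0,0,0],[0,0,0],[0,0,0],[0,0,0],[0,0,0],[0,0,0],[0,0,0]], grip=[1,1,1,1,1,1,1,1,1,1,1])

```text
time: 11.95
ee_pos: [0.5437, 0.1275, 0.1438]
eef_rot: [[0.038, 0.999, 0.001], [0.999, -0.038, 0.0], [0.001, 0.001, -1.0]]
ft_force: [-0.7, 0.0, -2.3]
gripper_width: 0.0137
grip_force: 35.0
```

```bash
python3 - <<'E'
from h import *
print(force(12))
st=state();print(st["time"],st["ee_pos"],st["gripper_width"],st["grip_force"])
E
```

```text
(array([ 0.04,  0.21, -1.91, -0.06,  0.08,  0.01]), array([0.4 , 0.71, 0.31, 0.02, 0.02, 0.02]))
12.55 [0.54353536 0.12730391 0.14331044] 0.013578381380857926 34.99661922454834
```

B pulls about 2.0 N, so it's light. A is the one to empty. Setting B down and going back to A.

Call:
move_arm(travel=[[0,0,0.03],[0,0,0.03],[0,0,0.03],[0,0,0.025],[0,0,0.015],[0,0,0.01],[0,0,0.007],[0,0,0.002],[0,0,0],[0,0,0],[0,0,0],[0,0,0]], angular=[[0,0,0],[0,0,0],[0,0,0],[0,0,0],[0,0,0],[0,0,0],[0,0,0],[0,0,0],[0,0,0],[0,0,0],[0,0,0],[0,0,0]], grip=[1,1,1,1,1,1,1,1,1,1,-1,-1])

```text
time: 13.55
ee_pos: [0.5441, 0.1275, 0.0845]
eef_rot: [[0.038, 0.999, 0.001], [0.999, -0.038, 0.001], [0.001, 0.001, -1.0]]
ft_force: [-0.2, 0.1, -0.1]
gripper_width: 0.0247
grip_force: 0.0
```

Call:
move_arm(travel=[[0,0,0],[0,0,0],[0,0,0],[0,0,0],[0,0,0],[0,0,-0.03],[0,0,-0.06],[0,0,-0.08],[0,0,-0.08],[0,0,-0.025],[0,0,0]], angular=[[0,0,0],[0,0,0],[0,0,0],[0,0,0],[0,0,0],[0,0,0],[0,0,0],[0,0,0],[0,0,0],[0,0,0],[0,0,0]], grip=[-1,-1,-1,-1,-1,-1,-1,-1,-1,-1,-1])

```text
time: 14.47
ee_pos: [0.5456, 0.1278, 0.1975]
eef_rot: [[0.038, 0.999, 0.006], [0.999, -0.038, 0.003], [0.003, 0.006, -1.0]]
ft_force: [-0.1, 0.1, -0.6]
gripper_width: 0.0917
grip_force: 0.0
```

Call:
move_arm(travel=[[0.06,-0.0082,0],[0.06,-0.0082,0],[0.06,-0.0082,0],[0.06,-0.0082,0],[0.06,-0.0082,0],[0.06,-0.0082,0],[0.06,-0.0082,0],[0.06,-0.0082,0],[0,0,0],[0,0,0],[0,0,0],[0,0,0]], angular=[[0,0,0],[0,0,0],[0,0,0],[0,0,0],[0,0,0],[0,0,0],[0,0,0],[0,0,0],[0,0,0.105],[0,0,0.105],[0,0,0],[0,0,0]], grip=[-1,-1,-1,-1,-1,-1,-1,-1,-1,-1,-1,-1])

```text
time: 15.47
ee_pos: [0.5239, 0.3197, 0.1924]
eef_rot: [[0.2, 0.98, -0.002], [0.98, -0.2, -0.002], [-0.002, -0.001, -1.0]]
ft_force: [0.3, -0.8, -0.5]
gripper_width: 0.0921
grip_force: 0.0
```

Call:
move_arm(travel=[[0,0,0.04],[0,0,0.045],[0,0,0.045],[0,0,0.045],[0,0,0.045],[0,0,0.027],[0,0,0.016],[0,0,0],[0,0,0],[0,0,0],[0,0,0]], angular=[[0,0,0],[0,0,0],[0,0,0],[0,0,0],[0,0,0],[0,0,0],[0,0,0],[0,0,0],[0,0,0],[0,0,0],[0,0,0]], grip=[-1,-1,-1,-1,-1,-1,-1,-1,-1,1,1])

```text
time: 16.38
ee_pos: [0.5254, 0.3206, 0.0897]
eef_rot: [[0.202, 0.979, 0.002], [0.979, -0.202, 0.001], [0.001, 0.001, -1.0]]
ft_force: [-0.7, -0.2, 0.1]
gripper_width: 0.0809
grip_force: 0.0
```

Call:
move_arm(travel=[[0,0,0],[0,0,0],[0,0,0],[0,0,0],[0,0,0],[0,0,0],[0,0,0],[0,0,0],[0,0,0],[0,0,0],[0,0,0],[0,0,0]], angular=[[0,0,0],[0,0,0],[0,0,0],[0,0,0],[0,0,0],[0,0,0],[0,0,0],[0,0,0],[0,0,0],[0,0,0],[0,0,0],[0,0,0]], grip=[1,1,1,1,1,1,1,1,1,1,1,1], grip_force=45)

```text
time: 17.38
ee_pos: [0.5247, 0.3202, 0.0886]
eef_rot: [[0.202, 0.979, 0.0], [0.979, -0.202, -0.0], [-0.0, 0.0, -1.0]]
ft_force: [-0.0, -0.4, -0.2]
gripper_width: 0.0138
grip_force: 45.0
```

Call:
move_arm(travel=[[0,0,-0.015],[0,0,-0.03],[0,0,-0.04],[0,0,-0.05],[0,0,-0.05],[0,0,-0.05],[0,0,-0.05],[0,0,-0.05],[0,0,-0.05],[0,0,-0.03],[0,0,-0.015],[0,0,0]], angular=[[0,0,0],[0,0,0],[0,0,0],[0,0,0],[0,0,0],[0,0,0],[0,0,0],[0,0,0],[0,0,0],[0,0,0],[0,0,0],[0,0,0]], grip=[1,1,1,1,1,1,1,1,1,1,1,1])

```text
time: 18.38
ee_pos: [0.5251, 0.3204, 0.2621]
eef_rot: [[0.202, 0.979, 0.002], [0.979, -0.202, 0.002], [0.002, 0.001, -1.0]]
ft_force: [0.4, -0.1, -3.2]
gripper_width: 0.0141
grip_force: 45.0
```

Call:
move_arm(travel=[[-0.0155,0.0055,0],[-0.031,0.011,0],[-0.046,0.0164,0],[-0.062,0.022,0],[-0.062,0.022,0],[-0.062,0.022,0],[-0.062,0.022,0],[-0.062,0.022,0],[-0.062,0.022,0],[-0.062,0.022,0],[-0.062,0.022,0],[-0.062,0.022,0]], angular=[[0,0,0],[0,0,0],[0,0,0],[0,0,0],[0,0,0],[0,0,0],[0,0,0],[0,0,0],[0,0,0],[0,0,0],[0,0,0],[0,0,0]], grip=[1,1,1,1,1,1,1,1,1,1,1,1])

```text
time: 19.38
ee_pos: [0.5616, 0.0437, 0.2595]
eef_rot: [[0.203, 0.979, -0.002], [0.979, -0.203, -0.001], [-0.001, -0.002, -1.0]]
ft_force: [0.9, 1.1, -2.5]
gripper_width: 0.0136
grip_force: 45.0
```

Call:
move_arm(travel=[[-0.062,0.022,0],[-0.062,0.022,0],[-0.062,0.022,0],[-0.062,0.022,0],[-0.062,0.022,0],[-0.062,0.022,0],[-0.062,0.022,0],[-0.062,0.022,0],[-0.062,0.022,0],[-0.046,0.0164,0],[-0.031,0.011,0],[-0.0155,0.0055,0]], angular=[[0,0,0],[0,0,0],[0,0,0],[0,0,0],[0,0,0],[0,0,0],[0,0,0],[0,0,0],[0,0,0],[0,0,0],[0,0,0],[0,0,0]], grip=[1,1,1,1,1,1,1,1,1,1,1,1])

```text
time: 20.38
ee_pos: [0.5991, -0.23, 0.2596]
eef_rot: [[0.206, 0.979, -0.002], [0.979, -0.206, -0.001], [-0.001, -0.002, -1.0]]
ft_force: [-0.7, -0.5, -4.4]
gripper_width: 0.0139
grip_force: 45.0
```

Call:
move_arm(travel=[[0,0,0.02],[0,0,0.03],[0,0,0.04],[0,0,0.035],[0,0,0.02],[0,0,0],[0,0,0]], angular=[[0,0,0],[0,0,0],[0,0,0],[0,0,0],[0,0,0],[0,0,0],[0,0,0]], grip=[1,1,1,1,1,1,1])

```text
time: 20.97
ee_pos: [0.6005, -0.2255, 0.2019]
eef_rot: [[0.2, 0.98, -0.001], [0.98, -0.2, 0.001], [0.0, -0.001, -1.0]]
ft_force: [0.1, -0.7, -2.5]
gripper_width: 0.0138
grip_force: 45.0
```

```bash
python3 - <<'E'
from h import *
s=snapshot("side");st=state();print(st["ee_pos"],st["qpos"],st["time"])
cv2.imwrite("pics/f.png",cv2.resize(s["pixels"][60:240,220:420],None,fx=3,fy=3))
E
```

```text
[ 0.60096993 -0.2261205   0.20279953] [-0.13746895  0.514291    0.62142364  1.66746643 -0.33333733  1.06746488
  0.38333141] 21.0167
```

View pics/f.png

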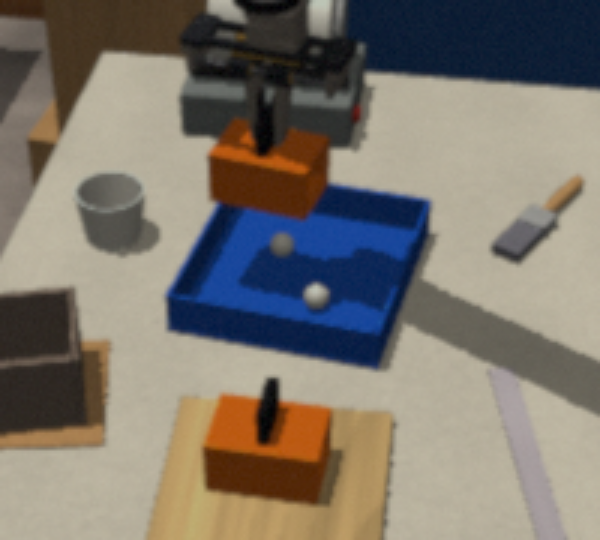

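The loaded scoop hangs level over the tray, with its body at crop (268,165). The tray holds two balls at crop (283,243) and (316,295), and B sits on the board at (268,450). Starting the tip, front (-x end) down.

Call:
move_arm(travel=[[0,0,0.015],[0,0,0.025],[0,0,0.02],[0,0,0],[0,0,0],[0,0,0],[0,0,0],[0,0,0],[0,0,0],[0,0,0],[0,0,0],[0,0,0]], angular=[[0,0,0],[0,0,0],[0,0,0],[-0.06,0,0],[-0.06,0,0],[-0.06,0,0],[-0.06,0,0],[-0.06,0,0],[-0.06,0,0],[-0.06,0,0],[-0.06,0,0],[-0.06,0,0]], grip=[1,1,1,1,1,1,1,1,1,1,1,1])

```text
time: 22.02
ee_pos: [0.6001, -0.2268, 0.1782]
eef_rot: [[0.202, 0.892, 0.404], [0.979, -0.184, -0.084], [-0.0, 0.413, -0.911]]
ft_force: [0.6, -0.2, -2.7]
gripper_width: 0.0135
grip_force: 45.0
```

Call:
move_arm(travel=[[0,0,0],[0,0,0],[0,0,0],[0,0,0],[0,0,0],[0,0,0],[0,0,0],[0,0,0],[0,0,0],[0,0,0],[0,0,0],[0,0,0]], angular=[[-0.065,0,0],[-0.065,0,0],[-0.065,0,0],[-0.065,0,0],[-0.065,0,0],[-0.065,0,0],[-0.065,0,0],[-0.065,0,0],[-0.065,0,0],[-0.065,0,0],[-0.065,0,0],[-0.065,0,0]], grip=[1,1,1,1,1,1,1,1,1,1,1,1])

```text
time: 23.02
ee_pos: [0.6096, -0.2531, 0.2746]
eef_rot: [[0.161, 0.663, 0.731], [0.986, -0.14, -0.09], [0.043, 0.736, -0.676]]
ft_force: [-0.2, 0.3, -1.8]
gripper_width: 0.0136
grip_force: 45.0
```

```bash
python3 - <<'E'
from h import *
s=snapshot("side");st=state();print(st["ee_pos"],np.round(st["qpos"],2),st["time"],np.degrees(np.arccos(-st["eef_rot"][2][2])))
F=force(8);print(F)
a=s["pixels"][60:240,220:420];b=snapshot("top")["pixels"][120:260,340:500]
cv2.imwrite("pics/g.png",np.hstack([cv2.resize(a,(400,360)),cv2.resize(b,(400,360))]))
E
```

```text
[ 0.60834749 -0.25776872  0.27679612] [ 1.    0.21 -0.58  2.13 -1.29  0.15  1.52] 23.0667 47.68347102999341
(array([-0.09, -0.19, -1.78,  0.04,  1.11,  0.02]), array([0.62, 0.63, 0.55, 0.03, 0.04, 0.03]))
```

View pics/g.png

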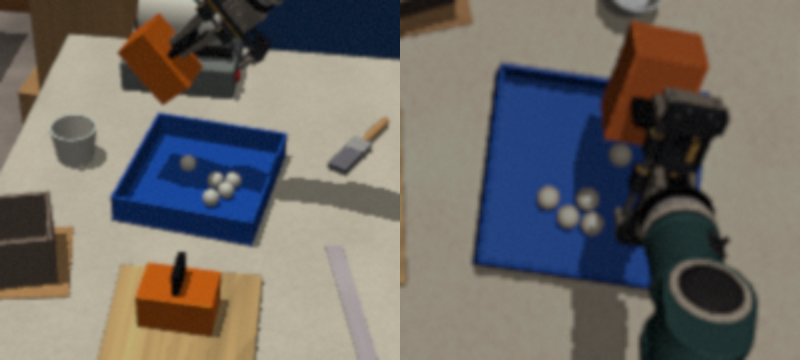

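The tray now shows five white balls: four at (548–592,197–223) in the right-hand pane and one at (620,155). The pull is down to 1.8 N, so scoop A is empty. Levelling it again in stages, because two joints are at their limits.

Call:
move_arm(travel=[[0,0,0],[0,0,0],[0,0,0],[0,0,0],[0,0,0],[0,0,0],[0,0,0],[0,0,0],[0,0,0],[0,0,0],[0,0,0],[0,0,0]], angular=[[0.06,0,0],[0.06,0,0],[0.06,0,0],[0.06,0,0],[0.06,0,0],[0.06,0,0],[0.06,0,0],[0.06,0,0],[0.06,0,0],[0.06,0,0],[0,0,0],[0,0,0]], grip=[1,1,1,1,1,1,1,1,1,1,1,1])

```text
time: 24.52
ee_pos: [0.6124, -0.2496, 0.2736]
eef_rot: [[0.153, 0.908, 0.389], [0.987, -0.159, -0.017], [0.046, 0.387, -0.921]]
ft_force: [0.5, -0.6, -1.7]
gripper_width: 0.0137
grip_force: 45.0
```

```bash
cat >> h.py <<'E'
from scipy.spatial.transform import Rotation as Ro
def todo(p,yaw):
    st=state();R=np.array(st["eef_rot"]);c,s=np.cos(np.radians(yaw)),np.sin(np.radians(yaw))
    G=np.array([[-s,c,0],[c,s,0],[0,0,-1.]])  # tool y = scoop x at yaw
    print("t",st["time"],"pos",np.round(st["ee_pos"],4),"q",np.round(st["qpos"],2))
    print("turn",np.round(Ro.from_matrix(R.T@G).as_rotvec()/(np.pi/4),3),"shift in cur",np.round(R.T@(np.array(p)-st["ee_pos"])/.4,3),"in goal",np.round(G.T@(np.array(p)-st["ee_pos"])/.4,3))
E
python3 -c "
from h import *
todo([.525,.3205,.2],-11.7)"
```

```text
t 24.5167 pos [ 0.6124 -0.2496  0.2736] q [ 0.36  0.25  0.06  1.84 -0.24  0.69  0.41]
turn [ 0.505 -0.071  0.051] shift in cur [ 1.365 -0.496  0.06 ] in goal [ 1.351 -0.503  0.184]
```

Call:
move_arm(travel=[[0,0,0],[0,0,0],[0,0,0],[0,0,0],[0,0,0],[0,0,0],[0,0,0],[0,0,0],[0,0,0]], angular=[[0.063,-0.009,0.006],[0.063,-0.009,0.006],[0.063,-0.009,0.006],[0.063,-0.009,0.006],[0.063,-0.009,0.006],[0.063,-0.009,0.006],[0.063,-0.009,0.006],[0.063,-0.009,0.006],[0,0,0]], grip=[1,1,1,1,1,1,1,1,1])

```text
time: 25.27
ee_pos: [0.6127, -0.2499, 0.2726]
eef_rot: [[0.201, 0.98, -0.001], [0.98, -0.201, -0.0], [-0.0, -0.001, -1.0]]
ft_force: [0.2, 1.1, -2.0]
gripper_width: 0.0138
grip_force: 45.0
```

Call:
move_arm(travel=[[0.016,-0.006,0],[0.032,-0.012,0],[0.048,-0.018,0],[0.064,-0.024,0],[0.064,-0.024,0],[0.064,-0.024,0],[0.064,-0.024,0],[0.064,-0.024,0],[0.064,-0.024,0],[0.064,-0.024,0],[0.064,-0.024,0],[0.064,-0.024,0]], angular=[[0,0,0],[0,0,0],[0,0,0],[0,0,0],[0,0,0],[0,0,0],[0,0,0],[0,0,0],[0,0,0],[0,0,0],[0,0,0],[0,0,0]], grip=[1,1,1,1,1,1,1,1,1,1,1,1])

```text
time: 26.27
ee_pos: [0.5656, 0.0347, 0.2739]
eef_rot: [[0.202, 0.979, 0.001], [0.979, -0.202, -0.0], [0.0, 0.001, -1.0]]
ft_force: [-0.0, -0.3, -1.5]
gripper_width: 0.0139
grip_force: 45.0
```

Call:
move_arm(travel=[[0.064,-0.024,0],[0.064,-0.024,0],[0.064,-0.024,0],[0.064,-0.024,0],[0.064,-0.024,0],[0.064,-0.024,0],[0.064,-0.024,0],[0.064,-0.024,0],[0.064,-0.024,0],[0.048,-0.018,0],[0.032,-0.012,0],[0.016,-0.006,0]], angular=[[0,0,0],[0,0,0],[0,0,0],[0,0,0],[0,0,0],[0,0,0],[0,0,0],[0,0,0],[0,0,0],[0,0,0],[0,0,0],[0,0,0]], grip=[1,1,1,1,1,1,1,1,1,1,1,1])

```text
time: 27.27
ee_pos: [0.5212, 0.3185, 0.2734]
eef_rot: [[0.2, 0.98, -0.0], [0.98, -0.2, 0.0], [0.0, -0.0, -1.0]]
ft_force: [-0.1, 0.1, -1.8]
gripper_width: 0.0137
grip_force: 45.0
```

```bash
python3 -c "
from h import *
print(force(6))
todo([.525,.3205,.0885],-11.7)"
```

```text
(array([-0.2 ,  0.03, -1.21, -0.06,  0.1 , -0.01]), array([0.36, 0.71, 0.29, 0.06, 0.03, 0.02]))
t 27.5667 pos [0.524  0.3142 0.2732] q [-0.5   0.36 -0.12  1.63  0.05  1.16 -0.84]
turn [ 0.001  0.002 -0.004] shift in cur [ 0.017 -0.001  0.462] in goal [ 0.016 -0.001  0.462]
```

Call:
move_arm(travel=[[0.016,0,0.03],[0,0,0.05],[0,0,0.06],[0,0,0.06],[0,0,0.06],[0,0,0.06],[0,0,0.05],[0,0,0.035],[0,0,0.02],[0,0,0.012],[0,0,0],[0,0,0]], angular=[[0,0,0],[0,0,0],[0,0,0],[0,0,0],[0,0,0],[0,0,0],[0,0,0],[0,0,0],[0,0,0],[0,0,0],[0,0,0],[0,0,0]], grip=[1,1,1,1,1,1,1,1,1,1,1,1])

```text
time: 28.57
ee_pos: [0.525, 0.3223, 0.0988]
eef_rot: [[0.204, 0.979, 0.0], [0.979, -0.204, -0.001], [-0.001, 0.001, -1.0]]
ft_force: [0.3, 0.2, -0.9]
gripper_width: 0.0138
grip_force: 45.0
```

Call:
move_arm(travel=[[0,0,0.008],[0,0,0.006],[0,0,0.005],[0,0,0.003],[0,0,0.001],[0,0,0],[0,0,0]], angular=[[0,0,0],[0,0,0],[0,0,0],[0,0,0],[0,0,0],[0,0,0],[0,0,0]], grip=[1,1,1,1,1,1,1])

```text
time: 29.15
ee_pos: [0.5246, 0.3221, 0.0893]
eef_rot: [[0.203, 0.979, -0.0], [0.979, -0.203, -0.001], [-0.001, 0.0, -1.0]]
ft_force: [-0.8, 0.1, -1.5]
gripper_width: 0.014
grip_force: 45.0
```

```bash
python3 -c "
from h import *
print(force(6))
todo([.525,.3205,.0885],-11.7)"
```

```text
(array([ 0.07, -0.1 , -1.7 , -0.09,  0.09, -0.  ]), array([0.53, 0.41, 0.45, 0.02, 0.02, 0.04]))
t 29.45 pos [0.5246 0.3221 0.0893] q [-0.52  0.56 -0.11  1.78  0.08  0.81 -0.88]
turn [ 0.     0.002 -0.001] shift in cur [-0.004  0.002  0.002] in goal [-0.004  0.002  0.002]
```

Still hanging (1.7 N), so I'll lower it in small steps until the board takes the weight.

Call:
move_arm(travel=[[0,0,0.002],[0,0,0.002],[0,0,0],[0,0,0],[0,0,0],[0,0,0]], angular=[[0,0,0],[0,0,0],[0,0,0],[0,0,0],[0,0,0],[0,0,0]], grip=[1,1,1,1,1,1])

```text
time: 29.95
ee_pos: [0.5249, 0.3222, 0.0885]
eef_rot: [[0.203, 0.979, 0.0], [0.979, -0.203, -0.001], [-0.001, 0.0, -1.0]]
ft_force: [-0.8, -1.6, 5.6]
gripper_width: 0.0138
grip_force: 45.0
```

```bash
python3 -c "
from h import *
print(force(6))
todo([.525,.3205,.0885],-11.7)"
```

```text
(array([-0.92, -0.86,  5.33, -0.37,  0.65,  0.04]), array([0.46, 0.37, 0.43, 0.02, 0.03, 0.04]))
t 30.25 pos [0.5248 0.3222 0.0885] q [-0.52  0.56 -0.11  1.78  0.08  0.81 -0.88]
turn [ 0.001  0.001 -0.001] shift in cur [-0.004  0.001  0.   ] in goal [-0.004  0.001  0.   ]
```

The board now carries it, so I'm releasing and retreating.

Call:
move_arm(travel=[[0,0,0],[0,0,0],[0,0,0],[0,0,0],[0,0,0],[0,0,0],[0,0,0],[0,0,0],[0,0,0],[0,0,0]], angular=[[0,0,0],[0,0,0],[0,0,0],[0,0,0],[0,0,0],[0,0,0],[0,0,0],[0,0,0],[0,0,0],[0,0,0]], grip=[-1,-1,-1,-1,-1,-1,-1,-1,-1,-1])

```text
time: 31.08
ee_pos: [0.5246, 0.3221, 0.0876]
eef_rot: [[0.203, 0.979, -0.0], [0.979, -0.203, -0.001], [-0.001, -0.0, -1.0]]
ft_force: [0.8, -0.1, -0.6]
gripper_width: 0.0782
grip_force: 0.0
```

Call:
move_arm(travel=[[0,0,-0.03],[0,0,-0.06],[0,0,-0.08],[0,0,-0.08],[0,0,-0.08],[0,0,-0.08],[0,0,-0.06],[0,0,-0.03],[0,0,0],[0,0,0]], angular=[[0,0,0],[0,0,0],[0,0,0],[0,0,0],[0,0,0],[0,0,0],[0,0,0],[0,0,0],[0,0,0],[0,0,0]], grip=[-1,-1,-1,-1,-1,-1,-1,-1,-1,-1])

```text
time: 31.92
ee_pos: [0.5244, 0.3222, 0.2875]
eef_rot: [[0.203, 0.979, -0.0], [0.979, -0.203, -0.001], [-0.001, 0.0, -1.0]]
ft_force: [0.2, 0.7, -1.0]
gripper_width: 0.0919
grip_force: 0.0
```

```bash
python3 - <<'E'
from h import *
s=snapshot("side");t=snapshot("top")
cv2.imwrite("pics/i.png",np.hstack([cv2.resize(s["pixels"][100:320,220:420],(400,440)),cv2.resize(t["pixels"][120:280,340:485],(400,440))]))
E
```

```text
(no output)
```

View pics/i.png

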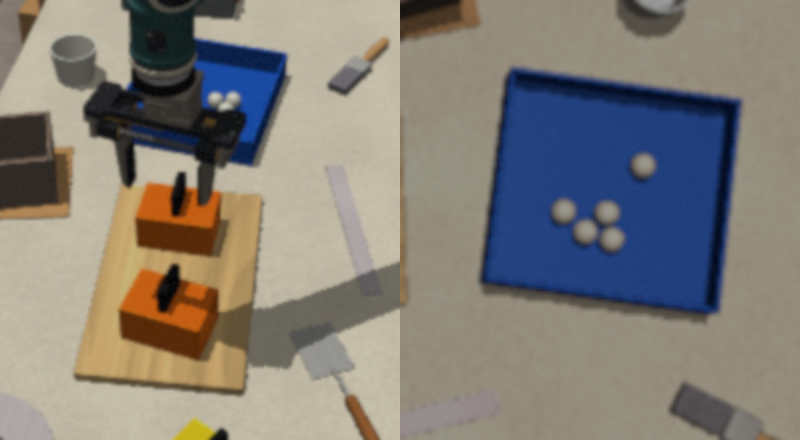

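Both scoops stand upright on the board, at (178,215) and (168,310) in the left pane. All five balls are in the tray: four at (564–612,211–240) and one at (643,166) in the right pane. The gripper is clear.

```bash
python3 -c "
from plant import *
print(job_done())"
```

```text
the job is handed in; nothing more can be done
None
```

Job handed in at about 32 s: the heavy scoop (scoop A, the one on the robot's left) was tipped empty over the tray, all five balls are in the tray, and both scoops stand upright on the board with the gripper clear.

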